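Push a label plate over the end of a laboratory ledge

ROBOT

A 6-joint arm with a two-finger parallel gripper is mounted at the origin on the work surface. World frame = base frame: x ahead of the robot, y to its left, z up, the work surface at z = 0. Lengths are in mm, angles in rad, forces in N, time in s.
With the tool pointing down it reaches from about 350 to 975 mm from the base axis. Payload 7.1 kg.
Tool frame: the origin (TCP) lies between the finger pads; the fingertips stand 14 mm ahead of it and the grasp point (between the pads) lies 5 mm behind it; z points along the fingers, y is the direction in which the jaws open and shut (so a half turn about z gives the same grasp; the last joint's range is limited). The gripper opens to 88 mm and grips with 3 to 60 N. Pads are 20 mm wide; open, the fingers measure 115 mm over their backs; the gripper's body (75 mm by 178 mm) begins 61 mm behind the grasp point.
Start: joints at [-0.019, 0.423, 1.63, -0, 1.089, -0.019], TCP at [624.984, 0.026, 236.675] pointing down, gripper open.
Joint ranges: [-3, 3], [-0.9, 2.11], [0.09, 2.58], [-1.31, 4.45], [0.11, 2.69], [-2.54, 2.54]. Speed limits (rad/s): [2.39, 2.39, 3.01, 3.14, 3.14, 3.14].

INTERFACE

Orientations are given as a rotation vector (axis times angle).
In Python, from workcell import get_obs, get_image, calibration, close_job, regions_of, place_of gives the robot as it stands.
- The arm moves only by the tool move_arm, never from a script. Its argument "deltas" is a list of rows, each a list of 5 numbers: the closure in counts, from 0 (fully open) to 255 (shut), then the shift along the tool's x, y, z in m, then the turn about the tool's z in rad. In form: [[grip, x, y, z, roll], ...]. A call has 1 to 5 rows; each row is the pose to reach, as a shift and turn from the pose commanded when the call began, along the tool's axes at that moment; what a row does not reach only later rows make up. A row lasts 1/12 s, in which the tool goes at most 41.7 mm and 7.16 degrees, less where a joint would pass 70% of its speed; a pose out of reach is approached as far as the arm can. A call with a gripper value outside its range is refused whole. The fingers move at their own pace and stop on an object; the grip force is fixed at half the most. Time passes only in rows, so rows that repeat a pose let the fingers close. It gives the time, the measured TCP pose, the force and the opening at its end, in the units of the state.
- get_obs(): the state, without advancing time (a new reading comes with each control period).
- get_image(name): name is "scene" or "side" or "wrist"; returns the picture (384x512x3 uint8, blue, green, red); there is no depth.
- calibration(name): a dict with "intrinsics" (3x3 intrinsics, pixels), "world_to_cam" (4x4, takes a point from world to camera coordinates); the wrist camera has in their place "hand_eye" (4x4, takes a point from camera to tool coordinates, whose origin is the TCP and whose axes are the flange's). Camera axes: x right, y down, z forward; pixel columns grow to the right and rows downward; lengths in mm; the calibration is good to about 2 mm. A picture is of the moment at which its call begins: read the wrist's pose just before it. calibration takes no time and is no camera call.
- close_job(): hands the job in, once; it reports no verdict.
Trained networks look in the newest picture that a camera, given by its name, has taken for a name from the list of things; names that differ only in an ending like _2 or _b are one class to them, and where a whole thing is asked for, a point or a joint stands for the part that bears it (a point fixed in the world has none). Each returns a list of dicts, best first, with "conf" (0 to 1); they miss things now and then, are a little off and sometimes report something else, mostly with a low value. They report only what shows in the picture. A call takes as long as a camera call. They do not tell look-alikes from the thing itself.
- regions_of(camera, name): "region" (384x512 bool, what is visible of it).
- place_of(camera, name): "location" ([x, y, z] in mm, in world coordinates, good to about 4 mm: a listed point, or the origin of a listed thing).
The state is a dict: "t": time; "qpos": joint angles; "qvel": joint speeds; "joint_torque": joint torques, N m; "ee_pos": TCP position; "orientation": TCP orientation; "ft_force": force on the tool from outside, world axes, zero at the start; "moment": the same for the moment, N m; "width": finger opening in mm.
Only numpy, scipy, OpenCV 4.12 (cv2) and the standard library are available. Lean on these libraries where they do the work, as an engineer would, in place of code of your own. Each camera call takes 0.05 s, during which the arm holds its last target.

TASK

With the fingertips, push the thin blue label plate along the white ledge, towards the end where the red tray stands, until about a third of its length sticks out past that end and its edge can be taken from there. Leave it lying flat, roughly square to the ledge and not jutting over the ledge's long sides; never lift or tip it, and leave the tray, the carton, the bottle and the jar where they are.

Things in the scene. Friction and masses are not known exactly. Their poses are not given: they have to be found in the camera images.
- ledge: white ledge, a fixed deck on four grey legs: 340 mm long along its own y, 140 mm deep along its own x, top 80 mm above the bench, both ends open and no rim. Origin on the bench under the middle of the deck, z up; its two ends are at y = +170 and -170 mm in its own frame. It stands turned by up to 0.25 rad.
- plate: thin rigid blue aluminium label plate with a blank white label field, 120 mm long along its own y, 90 mm wide along its own x, 6 mm thick, about 0.2 kg (0.13 to 0.25), lying loose and flat near the middle of the ledge, up to 0.2 rad askew. Origin at the centre of its underside, z up. It slides with ordinary friction, pushed at its 6 mm high edge.
- tray: open red plastic tray, 140 x 110 mm (x, y), 30 mm high, loose on the bench 20 mm or more past one end of the ledge (either its +y or its -y end): it shows which way to push. Origin at the centre of its underside.
- carton: brown cardboard carton, 120 x 90 mm (x, y), 45 mm high, loose on the bench past the ledge's other end. Origin at the centre of its underside.
- bottle: amber bottle, 54 mm diameter, 105 mm high, standing loose on the bench beyond the ledge's far (+x) long side. Origin at the centre of its underside.
- jar: white jar with blue cap, 56 mm diameter, 70 mm high, standing loose on the bench beyond the ledge's far (+x) long side. Origin at the centre of its underside.
Not all that is in view belongs to the job. There is more than one size of the plate; the job needs the middle-sized.

How it is judged (in metres and radians):
At the end, for the whole second after the job is handed in: The plate lies flat (within 0.05 rad) and at rest on the ledge, 25 to 53 mm of its 120 mm length past the end where the red tray stands, within 0.17 rad of square to the ledge and its centre within 30 mm of the ledge's long centre line (((y of tray in the frame of ledge above 0.1 m and y of plate in the frame of ledge between 0.135 and 0.163 m) or (y of tray in the frame of ledge below -0.1 m and y of plate in the frame of ledge between -0.163 and -0.135 m)) and x of plate in the frame of ledge between -0.03 and 0.03 m and z of plate in the frame of ledge between 0.076 and 0.084 m and angle between the y axis of plate and the y axis of ledge, either way round below 0.17 rad and angle between plate's own z axis and vertical below 0.05 rad and linear speed of plate below 0.01 m/s); the robot touches nothing.
It fails at once if the plate is lifted or carried (more than 12 mm above the ledge) or tipped (more than 0.2 rad) (z of plate in the frame of ledge above 0.092 m or angle between plate's own z axis and vertical above 0.2 rad).
It fails at once if the plate falls off the ledge (z of plate in the frame of ledge below 0.06 m).
It fails at once if the tray, carton, bottle or jar is moved by more than 15 mm (distance of any of tray, carton, bottle, jar from where it was at the start of the episode above 0.015 m).
It also fails if it takes over 43 s, if anything falls off the work surface, if the arm or the gripper's body presses on something with over 40 N, if the wrist force passes 120 N, or if a joint passes its speed limit or range.

## Working session

There is one attempt and no reset: what is moved stays moved. The work goes in short steps, Python scripts to look and compute and a tool call to move; the robot and the scene stay as the last step left them, time stands still between calls to the robot, and variables do not carry over. Pictures are saved under pics/ and viewed, and the job is handed in when it is done.

Besides the shell and the picture viewer there is one more tool, called after ">>>" as name([rows], argument=value, ...), one row to a line, values as JSON. move_arm: Moves the arm, as the interface text tells. Its arguments: {"type":"object","properties":{"deltas":{"type":"array","items":{"type":"array","items":{"type":"number"}}}},"required":["deltas"]}

```bash
mkdir -p pics; ls; python3 - <<'E'
from workcell import *
import cv2
for n in ("scene","side","wrist"):
    cv2.imwrite(f"pics/{n}0.png",get_image(n)); 
    c=calibration(n); print(n,{k:v.tolist() if hasattr(v,'tolist') else v for k,v in c.items()})
print(get_obs())
for n in ("ledge","plate","tray","carton","bottle","jar"):
    for cam in ("scene","side"):
        print(n,cam,[(round(d['conf'],2),[round(float(v)) for v in d['location']]) for d in place_of(cam,n)])
E
```

```text
pics
scene {'intrinsics': [[361.25826391582007, 0.0, 260.13705251008037], [0.0, 361.25826391582007, 191.96510874053908], [0.0, 0.0, 1.0]], 'world_to_cam': [[-0.5207600791207316, 0.8534534170043915, -0.020644732928693996, 255.15270471145413], [0.5749018648485203, 0.3327112129801585, -0.7475233070285937, -276.6580234000903], [-0.6311075865396193, -0.4011489919728074, -0.6639146785930684, 1176.1835696281], [0.0, 0.0, 0.0, 1.0]]}
side {'intrinsics': [[375.49941304269515, 0.0, 250.23044899725335], [0.0, 375.49941304269515, 193.0873406809195], [0.0, 0.0, 1.0]], 'world_to_cam': [[0.8361846756574219, -0.5484437832614751, -0.002145879197999623, -450.5029296257334], [-0.3987091425526018, -0.6051958279371898, -0.689034853612202, 302.8262996796797], [0.37659820477620615, 0.577015967239434, -0.7247250276553714, 668.8875888562168], [0.0, 0.0, 0.0, 1.0]]}
wrist {'intrinsics': [[318.3284844226952, 0.0, 250.92768126218422], [0.0, 318.3284844226952, 189.46253703279692], [0.0, 0.0, 1.0]], 'hand_eye': [[0.0008698239046368771, -0.9612681527907578, -0.27561346454158864, 76.49152606460565], [0.999999621681
[... 739 characters left out ...]
6069087, -1.56422924]), 'moment': array([ 0.00692845,  0.07133491, -0.01491964]), 'width': 87.75155558517017}
ledge scene [(0.6, [557, -57, -1])]
ledge side [(0.97, [556, -57, 0])]
plate scene [(0.74, [558, -62, 82]), (0.71, [355, -41, 4]), (0.62, [741, 147, 3])]
plate side [(0.91, [357, -43, 2]), (0.7, [558, -63, 80]), (0.64, [736, 145, 3])]
tray scene [(0.87, [542, -333, 6]), (0.55, [709, -152, -4])]
tray side [(0.73, [545, -326, 0]), (0.47, [740, -17, 1])]
carton scene [(0.82, [560, 210, 3])]
carton side [(0.9, [566, 211, 0])]
bottle scene [(0.91, [746, -20, 2])]
bottle side [(0.9, [741, -13, 0]), (0.2, [713, -152, -1])]
jar scene [(0.67, [710, -151, 0])]
jar side [(0.77, [711, -152, 0])]
```

View pics/scene0.png

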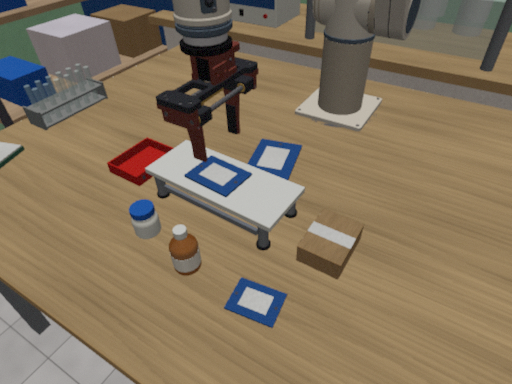

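View pics/side0.png

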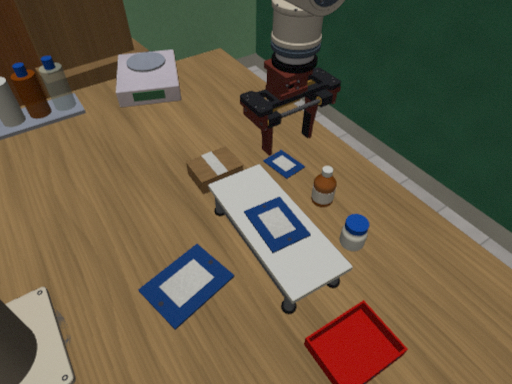

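View pics/wrist0.png

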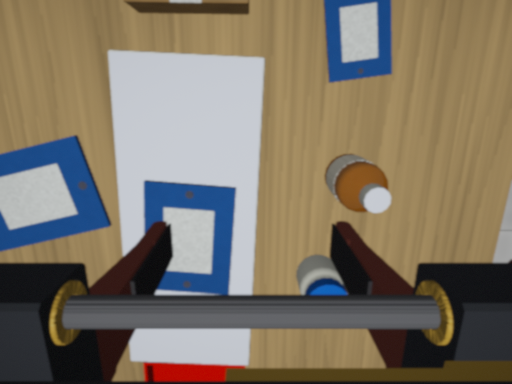

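Three plates are in view. One lies on the ledge at scene (218,175), one on the bench near the robot at (274,158), and one on the bench at (256,301). Next I'll measure their sizes and the ledge and plate poses from contours.

```bash
cat > h.py <<'E'
import numpy as np, cv2
from workcell import *
from scipy.spatial.transform import Rotation as R
def camgeo(n,obs=None):
    c=calibration(n); K=np.array(c["intrinsics"])
    if n=="wrist":
        o=obs or get_obs(); T=np.eye(4); T[:3,:3]=R.from_rotvec(o["orientation"]).as_matrix(); T[:3,3]=o["ee_pos"]
        M=np.linalg.inv(T@np.array(c["hand_eye"]))
    else: M=np.array(c["world_to_cam"])
    return K,M
def back(px,z,K,M):
    px=np.atleast_2d(px).astype(float)
    d=np.c_[px,np.ones(len(px))]@np.linalg.inv(K).T@M[:3,:3]
    o=-M[:3,:3].T@M[:3,3]
    return (o+d*((z-o[2])/d[:,2])[:,None])
def proj(P,K,M):
    q=(np.atleast_2d(P)@M[:3,:3].T+M[:3,3])@K.T
    return q[:,:2]/q[:,2:]
def rect(px,z,K,M):
    w=back(px,z,K,M)[:,:2].astype(np.float32)
    (c,s,a)=cv2.minAreaRect(w)
    b=cv2.boxPoints((c,s,a)); e=[b[1]-b[0],b[2]-b[1]]
    l=max(e,key=np.linalg.norm); ang=np.arctan2(l[1],l[0])%np.pi
    return np.round(c,1),np.round(sorted(s),1),round(float(ang-np.pi/2),3)  # long axis vs world +y
def blobs(img,amin=150):
    hsv=cv2.cvtColor(img,cv2.COLOR_BGR2HSV)
    m=cv2.inRange(hsv,(105,150,60),(120,255,200))
    out=[]
    for c in cv2.findContours(m,cv2.RETR_EXTERNAL,cv2.CHAIN_APPROX_NONE)[0]:
        if cv2.contourArea(c)>amin: out.append(c[:,0,:])
    return out
E
python3 - <<'E'
from h import *
for n in ("scene","side","wrist"):
    o=get_obs(); im=get_image(n); K,M=camgeo(n,o)
    for c in blobs(im):
        ce=c.mean(0)
        for z in (6,86): print(n,ce.round(),len(c),z,rect(c,z,K,M))
    for d in regions_of(n,"ledge")[:1]:
        m=d["region"].astype(np.uint8); print("ledge",n,d["conf"],m.sum())
        c=max(cv2.findContours(m,cv2.RETR_EXTERNAL,cv2.CHAIN_APPROX_NONE)[0],key=len)[:,0]
        print(rect(c,80,K,M))
        cv2.drawContours(im,[c[:,None]],-1,(0,0,255),1)
    cv2.imwrite(f"pics/{n}1.png",im)
E
```

```text
scene [256. 302.] 151 6 (array([743.3, 144.7]), array([68.5, 91. ]), 0.13)
scene [256. 302.] 151 86 (array([783.9, 172.8]), array([58.9, 78.3]), 0.13)
scene [141. 210.] 64 6 (array([ 676.8, -204.2]), array([51.5, 66.8]), -0.603)
scene [141. 210.] 64 86 (array([ 726.7, -127.4]), array([44.4, 57.5]), -0.603)
scene [217. 175.] 139 6 (array([ 485.7, -128.5]), array([101.7, 136.6]), -0.08)
scene [217. 175.] 139 86 (array([562.2, -62.2]), array([ 87.5, 117.6]), -0.08)
scene [275. 157.] 227 6 (array([351.9, -41.9]), array([116.3, 150.8]), -1.339)
scene [275. 157.] 227 86 (array([447.1,  12.3]), array([100.1, 129.7]), -1.339)
scene [21. 80.] 178 6 (array([  373.1, -1142.1]), array([160.6, 536.7]), -0.525)
scene [21. 80.] 178 86 (array([ 465.3, -934.4]), array([138.2, 461.8]), -0.525)
scene [253.   2.] 95 6 (array([-883.4, -901.5]), array([167. , 267.6]), 0.463)
scene [253.   2.] 95 86 (array([-615.8, -727.4]), array([143.7, 230.2]), 0.463)
scene [127.   4.] 201 6 (array([ -530.6, -1551.2]), array([330.6, 556.4]), 0.678)
scene [127.   4.] 201 86 (array([ -312.2, -1286.4]), array([284.4, 478.8
[... 944 characters left out ...]
st [325. 289.] 87 6 (array([ 727.1, -170.1]), array([24.8, 53.6]), -1.57)
wrist [325. 289.] 87 86 (array([ 705.5, -118.1]), array([19.6, 42.3]), -1.57)
wrist [193. 234.] 518 6 (array([ 542.7, -100.7]), array([109.6, 149.8]), -0.08)
wrist [193. 234.] 518 86 (array([560.1, -63.3]), array([ 86.5, 118.2]), -0.08)
wrist [ 48. 196.] 517 6 (array([356.8, -40.6]), array([115.8, 151.2]), -1.336)
wrist [ 48. 196.] 517 86 (array([413.4, -15.9]), array([ 91.4, 119.3]), -1.336)
wrist [357.  37.] 274 6 (array([740.9, 140.3]), array([67.5, 82. ]), 0.134)
wrist [357.  37.] 274 86 (array([716.5, 126.9]), array([53.3, 64.7]), 0.134)
ledge wrist 0.87 27486
(array([561.6,  -6.8]), array([140.2, 244.3]), -0.043)
```

```bash
python3 - <<'E'
import cv2,numpy as np
a=cv2.imread("pics/side1.png")[120:330,130:360]; b=cv2.imread("pics/wrist1.png")[30:375,90:280]
a=cv2.resize(a,None,fx=2,fy=2);b=cv2.resize(b,(int(190*420/345),420))
cv2.imwrite("pics/crop1.png",np.hstack([a,b]))
E
```

```text
(no output)
```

View pics/crop1.png

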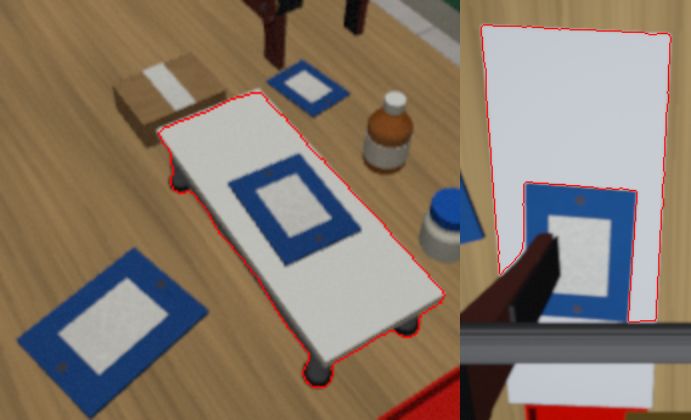

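The plate on the ledge measures about 88x118 mm, so it is the middle-sized one, against about 117x152 (near the robot) and 68x91 (far). The crop shows it on the white deck. Now I'll fit the ledge from its deck corners.

```bash
python3 - <<'E'
from h import *
from scipy.optimize import least_squares
K,M=camgeo("side"); ps=np.array([[210,185],[260.5,166],[351.5,267.5],[291,302]],float)
g=cv2.cvtColor(cv2.imread("pics/side0.png"),cv2.COLOR_BGR2GRAY)
w=back(ps,80,K,M)[:,:2]; print("side",w.round(1), [np.linalg.norm(w[i]-w[i-1]).round(1) for i in range(4)])
Kw,Mw=camgeo("wrist"); pw=np.array([[108.5,50],[264,57.5]]); ww=back(pw,80,Kw,Mw)[:,:2]; print("wrist",ww.round(1),np.linalg.norm(ww[0]-ww[1]))
loc=np.array([[-70,170],[70,170],[70,-170],[-70,-170]])
def pose(p): c,s=np.cos(p[2]),np.sin(p[2]); return loc@np.array([[c,s],[-s,c]])+p[:2]
r=least_squares(lambda p: np.r_[(pose(p)-w).ravel(),(pose(p)[:2]-ww).ravel()],[557,-57,0]); print(r.x,r.fun.round(1))
for n in("scene","side","wrist"):
    K,M=camgeo(n); im=cv2.imread(f"pics/{n}0.png")
    c=proj(np.c_[pose(r.x),np.full(4,80)],K,M)
    print(n,c.round(1).tolist())
    cv2.polylines(im,[(c*16).astype(np.int32)],True,(0,0,255),1,cv2.LINE_AA,4); cv2.imwrite(f"pics/{n}2.png",im)
a=cv2.imread("pics/side2.png")[150:320,190:370]; b=cv2.imread("pics/scene2.png")[130:260,135:315]
cv2.imwrite("pics/crop2.png",np.hstack([cv2.resize(a,(400,378)),cv2.resize(b,(400,378))]))
E
```

```text
side [[ 500.7  110.2]
 [ 634.    99.7]
 [ 617.3 -230.1]
 [ 478.5 -223.3]] [np.float64(334.2), np.float64(133.8), np.float64(330.2), np.float64(139.0)]
wrist [[498.7 117.4]
 [636.6 111.4]] 137.9855793336626
[ 5.57666664e+02 -5.90147139e+01 -5.79957909e-02] [-3.   4.6  3.4  6.9  0.4 -2.7 -0.5 -1.3 -1.1 -2.7  0.8 -4.7]
scene [[303.8, 186.2], [266.8, 226.8], [143.5, 166.3], [186.0, 137.9]]
side [[207.9, 184.3], [260.0, 163.9], [352.7, 268.4], [291.2, 302.8]]
wrist [[107.7, 53.3], [264.9, 63.2], [244.6, 368.7], [126.4, 363.1]]
```

View pics/crop2.png

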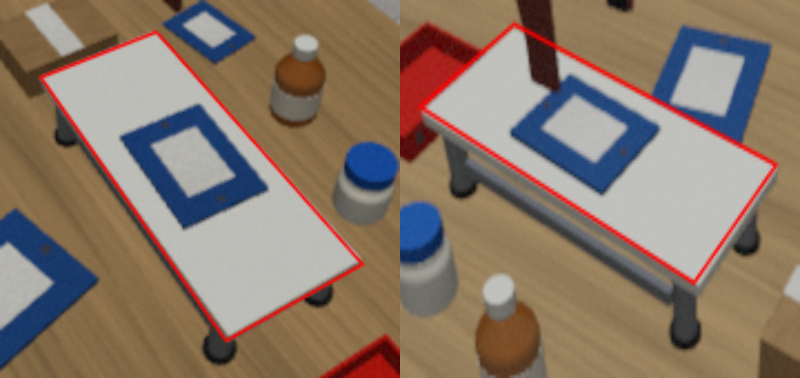

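View pics/wrist2.png

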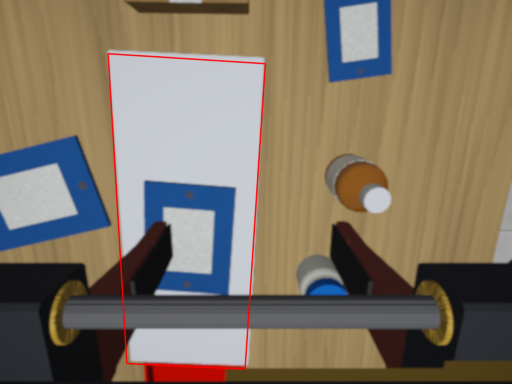

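The ledge fit is roughly (557.5, -57.5) mm with yaw -0.05. The plate is at (560, -63.5) with yaw -0.08, centred on the ledge, and the tray stands at the -y end. I'll put the half-closed fingertips behind the plate's +y edge, turned to the ledge.

>>> move_arm([
  [140,0.01,-0.03,0.0,0.05],
  [140,0.023,-0.061,0.03,0.05],
  [140,0.023,-0.061,0.07,0.05],
  [140,0.023,-0.061,0.105,0.05],
  [140,0.023,-0.061,0.115,0.05],
])

```text
t: 1.47
ee_pos: [560.5, 23.2, 117.5]
orientation: [-2.272, -2.163, 0.008]
ft_force: [-0.6, 0.2, 0.4]
width: 58.2
```

>>> move_arm([
  [140,0,0,0,0],
  [140,0,0,0,0],
  [140,0,0,0,0],
  [140,0,0,0,0],
])

```text
t: 1.8
ee_pos: [565.7, 22.9, 123.7]
orientation: [2.275, 2.163, 0.004]
ft_force: [0.1, 0.8, 0.1]
width: 39.8
```

```bash
python3 - <<'E'
from h import *
o=get_obs(); print({k:np.round(o[k],3) for k in("t","ee_pos","orientation","ft_force","width")})
ims=[get_image(n) for n in("side","wrist")]
a=ims[0][100:310,170:400]; cv2.imwrite("pics/s3.png",np.hstack([cv2.resize(a,(420,384)),cv2.resize(ims[1],(380,384))]))
E
```

```text
{'t': np.float64(1.8), 'ee_pos': array([565.728,  22.935, 123.695]), 'orientation': array([2.275, 2.163, 0.004]), 'ft_force': array([0.118, 0.765, 0.144]), 'width': np.float64(39.77)}
```

View pics/s3.png

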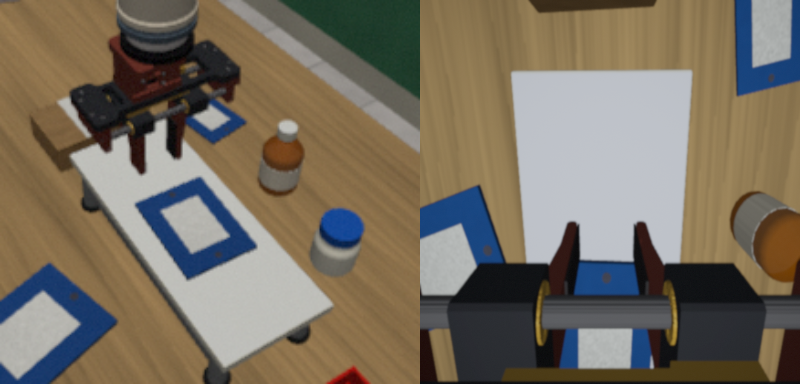

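The fingertips stand over the white deck behind the plate's near edge, in the wrist view at about (570,240) and (645,240), centred on the plate and square to the deck. Descending gently.

>>> move_arm([
  [140,0,0,0.006,0],
  [140,0,0,0.012,0],
  [140,0,0,0.018,0],
  [140,0,0,0.018,0],
  [140,0,0,0.018,0],
])

```text
t: 2.32
ee_pos: [563.5, 23.0, 102.9]
orientation: [-2.276, -2.164, 0.002]
ft_force: [0.5, -0.1, 0.8]
width: 39.5
```

>>> move_arm([
  [140,0,0,0,0],
  [140,0,0,0,0],
  [140,0,0,0,0],
])

```text
t: 2.57
ee_pos: [564.1, 23.0, 103.8]
orientation: [2.276, 2.165, 0.0]
ft_force: [0.4, -0.8, 0.1]
width: 39.3
```

>>> move_arm([
  [140,0,0,0.002,0],
  [140,0,0,0.004,0],
  [140,0,0,0.006,0],
  [140,0,0,0.007,0],
  [140,0,0,0.007,0],
])

```text
t: 2.98
ee_pos: [563.7, 23.0, 96.3]
orientation: [-2.276, -2.165, 0.001]
ft_force: [-0.9, -0.4, 0.1]
width: 39.8
```

>>> move_arm([
  [140,0,0,0,0],
  [140,0,0,0,0],
])

```text
t: 3.15
ee_pos: [564.0, 23.0, 96.7]
orientation: [2.276, 2.165, 0.0]
ft_force: [-0.4, -0.9, 0.8]
width: 39.8
```

```bash
python3 - <<'E'
from h import *
o=get_obs(); print({k:np.round(o[k],3) for k in("t","ee_pos","ft_force","width")})
a=get_image("side"); cv2.imwrite("pics/s4.png",cv2.resize(a[130:270,190:330],(560,560),interpolation=cv2.INTER_CUBIC))
E
```

```text
{'t': np.float64(3.15), 'ee_pos': array([564.017,  23.015,  96.684]), 'ft_force': array([-0.411, -0.912,  0.774]), 'width': np.float64(39.799)}
```

View pics/s4.png

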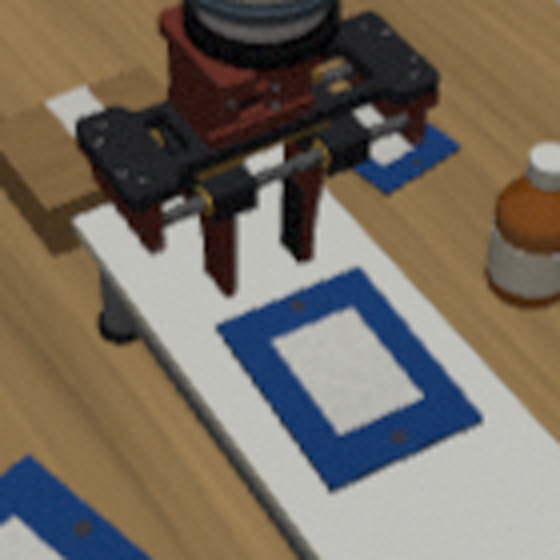

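The tips stand 82.7 mm above the bench, just over the deck with no contact force, and about 16 mm behind the plate's edge. Starting the push.

>>> move_arm([
  [140,-0.006,0,0,0],
  [140,-0.012,0,0,0],
  [140,-0.018,0,0,0],
  [140,-0.024,0,0,0],
  [140,-0.03,0,0,0],
])

```text
t: 3.62
ee_pos: [562.5, -7.7, 96.7]
orientation: [-2.277, -2.165, -0.0]
ft_force: [-0.1, 1.1, 0.4]
width: 39.5
```

>>> move_arm([
  [140,-0.006,0,0,0],
  [140,-0.012,0,0,0],
  [140,-0.018,0,0,0],
  [140,-0.024,0,0,0],
  [140,-0.03,0,0,0],
])

```text
t: 4.03
ee_pos: [561.0, -37.5, 96.7]
orientation: [-2.276, -2.165, -0.0]
ft_force: [0.2, 1.3, -0.3]
width: 39.3
```

```bash
cat > m.py <<'E'
from h import *
import sys
o=get_obs(); print({k:np.round(o[k],2) for k in("t","ee_pos","ft_force","width")})
th=-0.05; L=np.array([557.5,-57.5])
for n in("side","scene","wrist"):
    o=get_obs(); im=get_image(n); K,M=camgeo(n,o)
    for c in blobs(im):
        C,S,A=rect(c,86,K,M)
        if abs(C[0]-560)<45 and -260<C[1]<-40:
            d=C-L; print(n,C,S,A,"ledge xy",np.round([d[0]*np.cos(th)+d[1]*np.sin(th),-d[0]*np.sin(th)+d[1]*np.cos(th)],1),"rel",round(A-th,3))
    if n=="side": cv2.imwrite(sys.argv[1],cv2.resize(im[130:370,180:420],(600,600),interpolation=cv2.INTER_CUBIC))
E
python3 m.py pics/s5.png
```

```text
{'t': np.float64(4.03), 'ee_pos': array([560.95, -37.5 ,  96.7 ]), 'ft_force': array([ 0.23,  1.29, -0.28]), 'width': np.float64(39.32)}
side [ 558.3 -109.5] [ 87.5 120.5] -0.051 ledge xy [  3.4 -51.9] rel -0.001
scene [ 584.6 -108.3] [ 43.3 117.6] -0.058 ledge xy [ 29.6 -49.4] rel -0.008
wrist [ 590.3 -109. ] [ 9.9 28.4] -0.01 ledge xy [ 35.3 -49.8] rel 0.04
wrist [ 526.1 -105.8] [14.2 28.5] -0.084 ledge xy [-28.9 -49.8] rel -0.034
wrist [559.9 -59. ] [22.4 50.5] 1.521 ledge xy [ 2.5 -1.4] rel 1.571
```

View pics/s5.png

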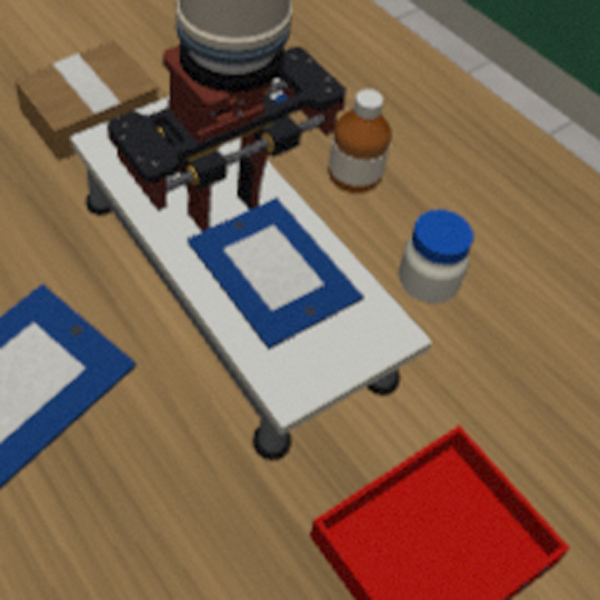

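The plate is flush against both tips, square to the ledge (rel -0.001) and at ledge y of about -51 mm. It needs about 97 mm more. I'll push 85 mm, then look.

>>> move_arm([
  [140,-0.006,0,0,0],
  [140,-0.012,0,0,0],
  [140,-0.018,0,0,0],
  [140,-0.024,0,0,0],
  [140,-0.03,0,0,0],
])

```text
t: 4.6
ee_pos: [559.4, -67.5, 96.7]
orientation: [-2.276, -2.165, 0.0]
ft_force: [0.4, 0.7, -0.7]
width: 39.4
```

>>> move_arm([
  [140,-0.006,0,0,0],
  [140,-0.012,0,0,0],
  [140,-0.018,0,0,0],
  [140,-0.024,0,0,0],
  [140,-0.03,0,0,0],
])

```text
t: 5.02
ee_pos: [557.9, -97.5, 96.7]
orientation: [-2.276, -2.165, 0.0]
ft_force: [-0.8, 1.3, -0.2]
width: 39.8
```

>>> move_arm([
  [140,-0.006,0,0,0],
  [140,-0.012,0,0,0],
  [140,-0.017,0,0,0],
  [140,-0.021,0,0,0],
  [140,-0.024,0,0,0],
])

```text
t: 5.43
ee_pos: [556.8, -121.3, 96.7]
orientation: [-2.277, -2.165, 0.0]
ft_force: [0.4, 1.1, -1.0]
width: 39.7
```

```bash
python3 m.py pics/s6.png
```

```text
{'t': np.float64(5.43), 'ee_pos': array([ 556.77, -121.31,   96.66]), 'ft_force': array([ 0.37,  1.13, -1.01]), 'width': np.float64(39.66)}
side [ 554.8 -193.9] [ 88.5 119.1] -0.056 ledge xy [   4.1 -136.4] rel -0.006
scene [ 583.5 -191.3] [ 36.1 117.8] -0.051 ledge xy [  32.7 -132.3] rel -0.001
wrist [ 586.3 -192.5] [ 9.9 28.4] -0.01 ledge xy [  35.5 -133.4] rel 0.04
wrist [ 522.  -189.3] [14.2 28.4] -0.084 ledge xy [ -28.9 -133.4] rel -0.034
wrist [ 555.8 -142.4] [22.4 50.5] 1.521 ledge xy [  2.5 -84.9] rel 1.571
```

View pics/s6.png

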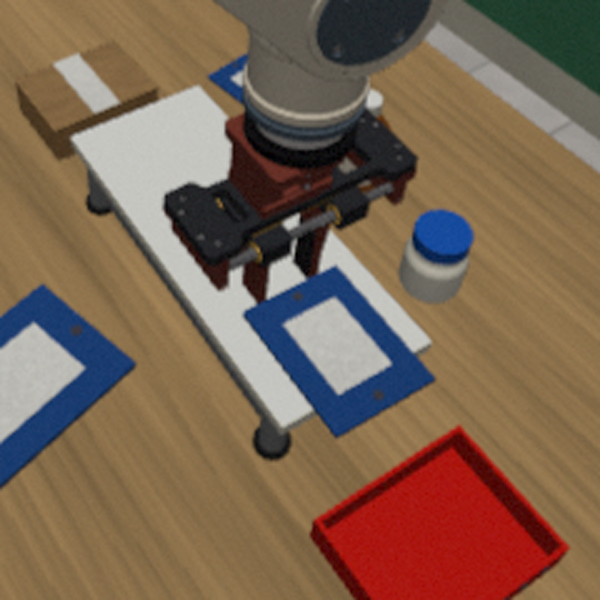

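The plate is square, at ledge y of about -134 to -136, with about 25 mm overhanging. 14 mm more brings it to the middle of the range.

>>> move_arm([
  [140,-0.004,0,0,0],
  [140,-0.008,0,0,0],
  [140,-0.011,0,0,0],
  [140,-0.013,0,0,0],
  [140,-0.014,0,0,0],
])

```text
t: 6.0
ee_pos: [556.1, -135.1, 96.7]
orientation: [2.276, 2.165, 0.0]
ft_force: [-0.4, 0.8, 0.0]
width: 39.9
```

>>> move_arm([
  [140,0.003,0,0,0],
  [140,0.012,0,0,0],
  [140,0.03,0,0,0],
  [140,0.05,0,-0.01,0],
  [140,0.06,0,-0.04,0],
])

```text
t: 6.42
ee_pos: [556.1, -72.3, 133.5]
orientation: [-2.271, -2.162, 0.007]
ft_force: [-1.0, 0.2, 0.0]
width: 39.7
```

>>> move_arm([
  [140,0.03,0,-0.03,0],
  [140,0.06,0,-0.06,0],
  [140,0.09,0,-0.1,0],
  [140,0.1,0,-0.12,0],
  [140,0.1,0,-0.12,0],
])

```text
t: 6.83
ee_pos: [567.0, 28.6, 262.7]
orientation: [2.268, 2.165, 0.012]
ft_force: [0.4, 0.4, 0.6]
width: 39.7
```

```bash
python3 m.py pics/s7.png; python3 - <<'E'
from h import *
get_image("side")
for n in ("ledge","plate","tray","carton","bottle","jar"): print(n,[(round(d['conf'],2),np.round(d['location']).tolist()) for d in place_of("side",n)])
cv2.imwrite("pics/scene7.png",get_image("scene"))
E
```

```text
{'t': np.float64(6.83), 'ee_pos': array([567.04,  28.62, 262.75]), 'ft_force': array([0.43, 0.36, 0.56]), 'width': np.float64(39.69)}
side [ 553.8 -208. ] [ 88.8 118.3] -0.048 ledge xy [   3.8 -150.5] rel 0.002
scene [ 556.8 -204. ] [ 88.  119.7] -0.051 ledge xy [   6.6 -146.4] rel -0.001
wrist [ 555.5 -190.8] [56.3 85.8] 1.522 ledge xy [   4.7 -133.2] rel 1.572
ledge [(0.78, [558.0, -55.0, 0.0])]
plate [(0.65, [356.0, -44.0, -2.0])]
tray [(0.76, [543.0, -328.0, -2.0])]
carton [(0.76, [565.0, 209.0, -0.0])]
bottle [(0.75, [741.0, -15.0, 0.0])]
jar [(0.89, [713.0, -152.0, 1.0])]
```

View pics/s7.png

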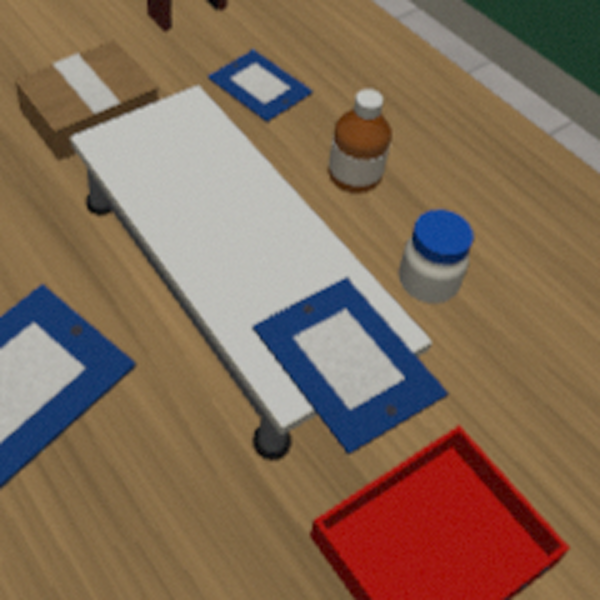

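View pics/scene7.png

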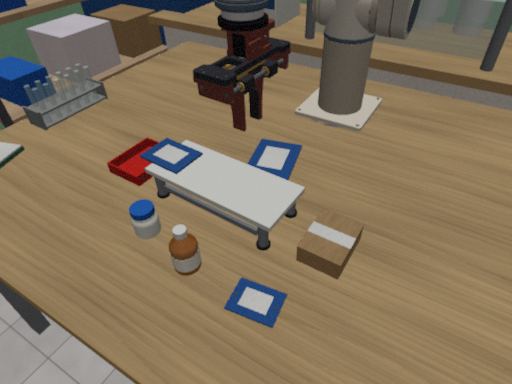

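```bash
python3 - <<'E'
from h import *
K,M=camgeo("side")
p=np.array([[73,138],[200,86],[430,346],[283,428]])/2.5+[180,130]
w=back(p,80,K,M)[:,:2]; c=w.mean(0); u=np.array([0.05,0.9988]); P=np.array([553.8,-208.])
print("side: plate y from corner mean",(P-c)@u,"from -y end",(P-w[2:].mean(0))@u-170,"from +y end",(P-w[:2].mean(0))@u+170)
K,M=camgeo("scene")
p=np.array([[302,187],[265,227.5],[145.5,168]])
w=back(p,80,K,M)[:,:2]; P=np.array([556.8,-204.])
print(w.round(1)); print("scene from +y end",(P-w[:2].mean(0))@u+170)
E
```

```text
side: plate y from corner mean -147.93444767116253 from -y end -149.68339248110362 from +y end -146.18550286122144
[[ 501.9  112.6]
 [ 640.6  104.5]
 [ 620.1 -224.1]]
scene from +y end -142.8882324598331
```

All estimates put the plate at ledge y between -143 and -151, inside the -135 to -163 window. Handing in.

>>> move_arm([
  [140,0,0,0,0],
  [140,0,0,0,0],
  [140,0,0,0,0],
])

```text
t: 7.63
ee_pos: [564.1, 24.9, 256.6]
orientation: [-2.276, -2.165, 0.0]
ft_force: [0.3, 0.2, -0.6]
width: 39.5
```

```bash
python3 -c "
from workcell import *
print(close_job())"
```

```text
the job is handed in; nothing more can be done
None
```

I pushed the middle-sized plate (measured about 88x118 mm) along the ledge with both fingertips, half closed, towards the tray at the ledge's -y end. Then I backed off, raised the arm clear and handed the job in at about 7.6 s.

My last checks put the plate within the limits:

| Check | Measured | Required |
|---|---|---|
| Position along the ledge (y) | -143 to -151 mm (about 33–41 mm past the end) | -135 to -163 mm |
| Offset from the centre line (x) | about 4–7 mm | within 30 mm |
| Angle to the ledge | about 0.002 rad | below 0.17 rad |

- **Other things:** by the side camera, the tray, carton, bottle and jar moved no more than about 3 mm, which is within the networks' error.
- **Disagreements:** the scene and side cameras differed by 4–7 mm on the plate's position along the ledge, all inside the window. The wrist camera saw only part of the plate after the push, so I ignored its reading. In the last side picture the network reported only the big plate on the bench, so the final position comes from my colour contours.

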